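# Sort sauces into the table basket and spices into the jar stand

## Robot

A 6-joint arm with a two-finger parallel gripper is mounted at the origin on a cart in front of the work surface, level with it; the furniture and walls round the work are solid. World frame = base frame: x ahead of the robot, y to its left, z up, the work surface at z = 0. Lengths are in m, angles in rad, forces in N, time in s.
With the tool pointing down it reaches from about 0.375 to 0.925 m from the base axis. Payload 5.7 kg.
Tool frame: the origin (TCP) lies midway between the tips of the shut fingers; the grasp point (between the pads) lies 19 mm behind it; z points along the fingers, x is the direction in which the jaws open and shut, and the axes are right-handed (so a half turn about z gives the same grasp; the last joint's range is limited). The gripper opens to 88 mm and grips with 3 to 60 N. Pads are 20 mm wide; open, the fingers measure 115 mm over their backs; the gripper's body (75 mm by 178 mm) begins 61 mm behind the grasp point.
Start: joints at [0.985, 0.359, 1.51, -0, 1.272, -0.115], TCP at [0.272, 0.535, 0.223] pointing down, gripper open.
Joint ranges: [-2.97, 2.97], [-1.01, 2.36], [0.21, 2.38], [-0.96, 4.11], [0.2, 2.71], [-2.98, 2.98]. Speed limits (rad/s): [2.39, 2.39, 3.14, 3.14, 3.14, 3.14].

## Interface

Orientations are given as a unit quaternion [x, y, z, w].
In Python, from bench import move_ptp, servo_line, goto_joints, move_gripper, sleep, inverse_kinematics, capture, PlanningError, close_job, spot_in, silhouettes, current_clock, current_joint_pos, current_qvel, current_joint_torque, current_position, current_orientation, current_force, current_torque, current_finger_gap gives the robot as it stands. Calls block until the motion is done:
- move_ptp(position, orientation): joint-space move of the TCP to a pose.
- servo_line(position, orientation=None, rate=0.15, contact_N=None): straight line of the TCP; orientation=None keeps the orientation; rate is the mean speed in m/s. With contact_N (N) it stops when the force on the tool has changed by that much, and returns True; else False.
- goto_joints(angles): joint-space move.
- move_gripper(opening): finger opening in m; the grip force is fixed at half the most; returns when the fingers have stopped.
- sleep(seconds).
- inverse_kinematics(position, orientation): joint angles nearest the present ones, or None.
- capture(name): name is "scene" or "top"; returns a dict with "image" (400x640x3 uint8, blue, green, red), "range_z" (400x640 float32, m along the optical axis (not along the pixel's ray), 0 where there is no reading), "intrinsics" (3x3 intrinsics, pixels), "R" (3x3) and "t" (3): a world point X has camera coordinates R X + t. Camera axes: x right, y down, z forward; pixel columns grow to the right and rows downward; lengths in m; the calibration is good to about 2 mm. A picture is of the moment at which its call begins.
A pose or a line that the arm cannot do raises PlanningError and nothing moves.
- close_job(): hands the job in, once; it reports no verdict.
Trained networks look in the newest picture that a camera, given by its name, has taken for a name from the list of things; names that differ only in an ending like _2 or _b are one class to them, and where a whole thing is asked for, a point or a joint stands for the part that bears it (a point fixed in the world has none). Each returns a list of dicts, best first, with "conf" (0 to 1); they miss things now and then, are a little off and sometimes report something else, mostly with a low value. They report only what shows in the picture. A call takes as long as a camera call. They do not tell look-alikes from the thing itself.
- spot_in(camera, query): "xy" ([column, row] in pixels, amid what is visible of it).
- silhouettes(camera, query): "region" (400x640 bool, what is visible of it) and "xy" ([column, row] in pixels, amid what is visible of it).
Readings, each from a call of its own:
- current_clock(): time.
- current_joint_pos(): joint angles.
- current_qvel(): joint speeds.
- current_joint_torque(): joint torques, N m.
- current_position(): TCP position.
- current_orientation(): TCP orientation.
- current_force(): force on the tool from outside, world axes, zero at the start.
- current_torque(): the same for the moment, N m.
- current_finger_gap(): finger opening in m.
Only numpy, scipy, OpenCV 4.12 (cv2) and the standard library are available. Lean on these libraries where they do the work, as an engineer would, in place of code of your own. Each camera call takes 0.05 s, during which the arm holds its last target.

## Task

Tidy up after cooking: stand the relish jar and the squeeze bottle side by side in the pink basket for the table, and put the three dry jars back in the round wooden stand, the two slim spice jars in the two slim hoops and the grey-lidded salt jar in the wide hoop. Everything must end upright, right down on the floor of its place and let go; do not drop or knock over anything, and leave the matchbox, the garlic and the herbs where they are.

Things in the scene. Friction and masses are not known exactly. Their poses are not given: they have to be found in the camera images.
- green_cap_spice: slim spice jar with a green cap, loose, upright: body a rounded square 43 mm across its flats (51 mm over the corners), straight sides to z = 73 mm, tapering to the 43 mm round cap, 100 mm high in all, about 0.11 kg. Origin: centre of its underside; z up; x and y square to its flat sides, so grip along x or y
- dark_cap_spice: slim spice jar with a dark, nearly black cap, loose, upright: round, 43 mm across, straight sides to z = 77 mm, 106 mm high with its cap, which is also 43 mm across from z = 85 mm up, about 0.11 kg. Origin: centre of its underside; z up
- salt_jar: tall round glass jar of white salt with a dark grey lid (fixed on), loose, upright: 67 mm across, straight sides, 123 mm high, about 0.26 kg; grip it high, so that the lid stays clear of the gripper. Origin: centre of its underside; z up
- relish_jar: stout round relish jar, orange-red with a red cap, loose, upright: 57 mm across to z = 72 mm, cap 47 mm across, 94 mm high in all, about 0.23 kg. Origin: centre of its underside; z up
- squeeze_bottle: clear round squeeze bottle of pale sauce with a red collar and a thin dark nozzle, loose, upright: 56 mm across to z = 75 mm, narrowing above; collar 28 mm across, nozzle tip at 122 mm; about 0.21 kg; it stands with a lean of about 4 degrees. Origin: centre of its underside; z up
- jar_stand: round wooden board, fixed, 188 mm across, top face at z = 16 mm, with three steel wire hoops held with their tops 44 mm above the worktop. Origin: centre of its underside. Wide hoop, 84 mm clear inside, centred at x = 44, y = 0 mm in its frame; two slim hoops, 64 mm clear inside, centred at x = -32, y = 39 and x = -32, y = -39 mm. Jars stand on the board inside the hoops
- basket: pink slotted plastic basket, fixed, 124 x 191 mm at the rim, 65 mm high, open above. Origin: centre of its underside; y along its long side, x along its short side. Floor 4 mm thick; inside it measures 80 x 145 mm at the floor and about 105 x 170 mm at the rim; two bottles stand side by side along y, at about y = 37 and y = -37 mm
- matchbox: bystander: red matchbox lying flat near the front edge, 36 x 52 x 14 mm. Origin: centre of its underside. Leave it alone
- garlic: bystander: garlic bulb behind the work, 60 mm across, 58 mm high. Origin: centre of its underside. Leave it alone
- herb_cup: bystander: clear tumbler with cut herbs at the back, 76 mm across, 101 mm high. Origin: centre of its underside. Leave it alone
Not all that is in view belongs to the job. Leave any turquoise look-alike of the dark_cap_spice alone.

How it is judged:
By the outcome, as a careful person would: the job done as asked, in the order asked, and still so for the second after the job is handed in, with the robot touching nothing.
It also fails if it takes over 131 s, if anything falls off the work surface, if the arm or the gripper's body presses on something with over 40 N, if the wrist force passes 120 N, or if a joint passes its speed limit or range.

## Working session

There is one attempt and no reset: what is moved stays moved. The work goes in short steps, each a Python script; the robot and the scene stay as the last script left them, time stands still between calls to the robot, and variables do not carry over. Pictures are saved under pics/ and viewed, and the job is handed in when it is done.

```bash
ls; mkdir -p pics; python3 - <<'E'
from bench import *
import cv2,numpy as np
for n in("scene","top"):
    c=capture(n); cv2.imwrite(f"pics/{n}0.png",c["image"]); print(n,c["intrinsics"].tolist(),np.round(c["R"],3).tolist(),np.round(c["t"],3).tolist(),(c["range_z"]==0).mean())
print(current_clock(),current_position(),current_orientation(),current_finger_gap())
E
```

```text
pics
scene [[450.994075417718, 0.0, 319.8215633410446], [0.0, 450.994075417718, 203.3026334169521], [0.0, 0.0, 1.0]] [[-0.834, -0.551, -0.012], [-0.359, 0.56, -0.747], [0.419, -0.619, -0.665]] [0.512, 0.223, 1.315] 0.00388671875
top [[366.61288685236957, 0.0, 319.34964109693993], [0.0, 366.61288685236957, 197.10591335615896], [0.0, 0.0, 1.0]] [[-0.003, -1.0, 0.005], [-0.98, 0.002, -0.199], [0.199, -0.006, -0.98]] [0.034, 0.56, 0.992] 0.00419140625
0.1 [0.27182874 0.53421269 0.22192641] [ 8.52528705e-01  5.22679794e-01 -7.25449769e-04  3.37152148e-04] 0.08810408074746044
```

View pics/scene0.png

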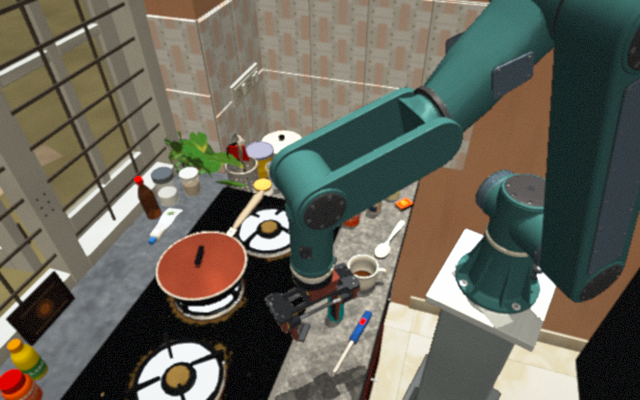

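View pics/top0.png

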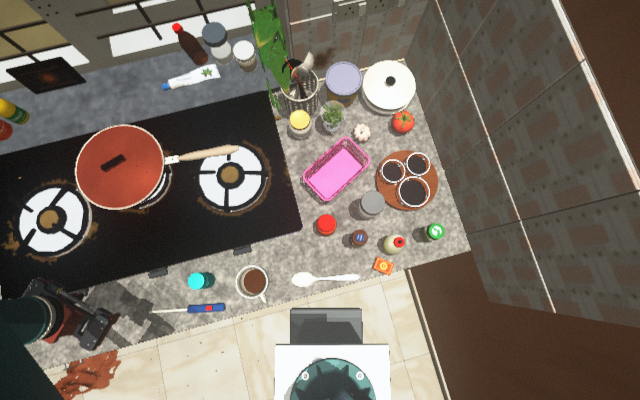

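The top view shows the basket at (336,168), stand (407,180), relish (326,225), dark cap (358,239), squeeze bottle (395,244), green cap (435,231), salt (372,203) and matchbox (383,266). The turquoise decoy is at (200,281).

```bash
cat > h.py <<'E'
from bench import *
import cv2,numpy as np
def cloud(c):
    K=c["intrinsics"];z=c["range_z"];v,u=np.mgrid[:400,:640]
    P=np.stack([(u-K[0,2])/K[0,0]*z,(v-K[1,2])/K[1,1]*z,z],-1)
    W=(P-c["t"])@c["R"]
    W[z==0]=np.nan
    return W
def proj(c,X):
    q=np.asarray(X)@c["R"].T+c["t"]; q=q@c["intrinsics"].T; return q[...,:2]/q[...,2:]
def fitcircle(p):
    A=np.c_[2*p,np.ones(len(p))];s=np.linalg.lstsq(A,(p**2).sum(1),rcond=None)[0]
    return s[:2],np.sqrt(s[2]+s[:2]@s[:2])
E
python3 - <<'E'
from h import *
c=capture("top");W=cloud(c);np.save("W0.npy",W);cv2.imwrite("pics/crop0.png",cv2.resize(c["image"][90:290,270:480],None,fx=2.8,fy=2.8,interpolation=cv2.INTER_CUBIC))
for n in["green_cap_spice","dark_cap_spice","salt_jar","relish_jar","squeeze_bottle","jar_stand","basket","matchbox","garlic","herb_cup"]:
    for s in silhouettes("top",n)[:3]:
        P=W[s["region"]];P=P[~np.isnan(P[:,0])]
        zt=np.percentile(P[:,2],97) if len(P) else 0
        T=P[P[:,2]>zt-.012]
        mm=(T.min(0)+T.max(0))/2 if len(T) else 0
        print(n,round(s["conf"],2),np.round(s["xy"]),len(P),"ztop",round(zt,3),"topmean",np.round(T.mean(0),3),"mid",np.round(mm,3),"ext",np.round(np.ptp(T,axis=0),3))
E
```

```text
green_cap_spice 0.58 [431. 233.] 381 ztop 0.102 topmean [ 0.458 -0.28   0.099] mid [ 0.457 -0.281  0.098] ext [0.041 0.043 0.013]
dark_cap_spice 0.68 [199. 281.] 392 ztop 0.106 topmean [0.329 0.355 0.103] mid [0.329 0.355 0.101] ext [0.041 0.044 0.013]
dark_cap_spice 0.59 [358. 238.] 288 ztop 0.107 topmean [ 0.441 -0.073  0.104] mid [ 0.441 -0.074  0.103] ext [0.04  0.041 0.012]
salt_jar 0.63 [372. 205.] 609 ztop 0.122 topmean [ 0.533 -0.109  0.119] mid [ 0.533 -0.108  0.118] ext [0.064 0.064 0.015]
relish_jar 0.86 [326. 224.] 328 ztop 0.096 topmean [0.481 0.015 0.093] mid [0.481 0.015 0.091] ext [0.044 0.044 0.013]
squeeze_bottle 0.77 [394. 245.] 450 ztop 0.106 topmean [ 0.429 -0.179  0.103] mid [ 0.429 -0.18   0.109] ext [0.027 0.027 0.029]
jar_stand 0.55 [410. 179.] 2867 ztop 0.044 topmean [ 0.624 -0.23   0.043] mid [ 0.616 -0.221  0.042] ext [0.164 0.146 0.013]
basket 0.57 [335. 173.] 2330 ztop 0.064 topmean [ 0.643 -0.015  0.062] mid [ 0.644 -0.016  0.061] ext [0.188 0.192 0.017]
matchbox 0.7 [384. 266.] 227 ztop 0.017 topmean [ 0.367 -0.15   0.013] mid [ 0.367 -0.151  0.013] ext [0.045 0.055 0.011]
matchbox 0.49 [363. 134.] 253 ztop 0.051 topmean [ 0.767 -0.096  0.043] mid [ 0.767 -0.096  0.048] ext [0.038 0.037 0.018]
garlic 0.74 [362. 134.] 240 ztop 0.051 topmean [ 0.767 -0.096  0.043] mid [ 0.767 -0.096  0.048] ext [0.038 0.037 0.018]
garlic 0.39 [372. 203.] 606 ztop 0.122 topmean [ 0.533 -0.109  0.119] mid [ 0.533 -0.108  0.118] ext [0.063 0.064 0.015]
herb_cup 0.76 [332. 116.] 651 ztop 0.093 topmean [ 0.811 -0.008  0.087] mid [ 0.806 -0.006  0.09 ] ext [0.073 0.073 0.017]
```

View pics/crop0.png

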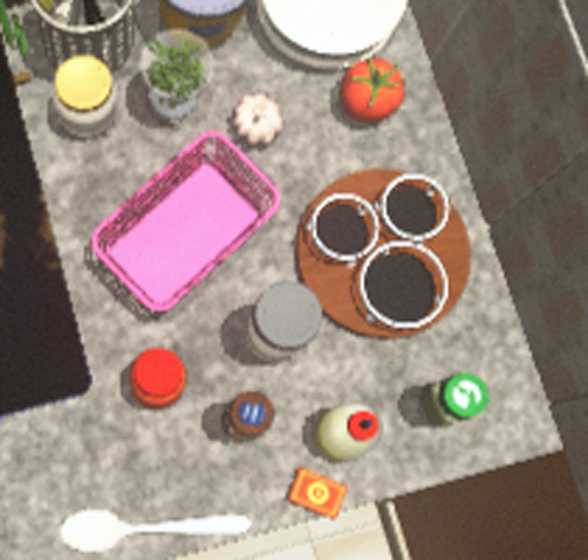

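```bash
cat >> h.py <<'E'
def onplane(c,uv,z):
    uv=np.atleast_2d(uv);d=np.c_[uv,np.ones(len(uv))]@np.linalg.inv(c["intrinsics"]).T@c["R"]
    o=-c["R"].T@c["t"];return o+d*((z-o[2])/d[:,2])[:,None]
E
python3 - <<'E'
from h import *
from scipy.optimize import least_squares,minimize
c=capture("top");W=cloud(c);I=c["image"].astype(int)
# hoops
s=silhouettes("top","jar_stand")[0]["region"]
m=(I.min(2)>150)&cv2.dilate(s.astype(np.uint8),np.ones((5,5))).astype(bool)
v,u=np.nonzero(m);P=onplane(c,np.c_[u,v],.0425)[:,:2]
H=np.array([[44,0,43.5],[-32,39,33.5],[-32,-39,33.5]])/1000
def res(p):
    R=np.array([[np.cos(p[2]),-np.sin(p[2])],[np.sin(p[2]),np.cos(p[2])]])
    C=H[:,:2]@R.T+p[:2]
    return np.abs(np.linalg.norm(P[:,None]-C,axis=2)-H[:,2]).min(1)
best=min((least_squares(res,[.616,-.221,a],loss="soft_l1",f_scale=.003) for a in np.arange(0,6.28,.3)),key=lambda r:r.cost)
p=best.x;R=np.array([[np.cos(p[2]),-np.sin(p[2])],[np.sin(p[2]),np.cos(p[2])]])
print("stand",len(P),p,np.median(res(p)),(H[:,:2]@R.T+p[:2]).round(4).tolist())
# depth disc check
s2=s&(W[...,2]>.012)&(W[...,2]<.02)
q=W[s2][:,:2];print("disc r",np.percentile(np.linalg.norm(q-p[:2],axis=1),[50,95,99]), np.r_[cv2.minEnclosingCircle(q.astype(np.float32))[0],cv2.minEnclosingCircle(q.astype(np.float32))[1]])
# basket
s=silhouettes("top","basket")[0]["region"]
q=W[s&(W[...,2]>.056)&(W[...,2]<.07)][:,:2].astype(np.float32)
print("basket rim",len(q),cv2.minAreaRect(q*1000))
# colour
m=(I[...,2]>150)&(I[...,1]<130)&(I[...,0]>100)&cv2.dilate(s.astype(np.uint8),np.ones((7,7))).astype(bool)
v,u=np.nonzero(m);Q=onplane(c,np.c_[u,v],.065)[:,:2].astype(np.float32)*1000
print("col",cv2.minAreaRect(Q))
f=W[s&(W[...,2]<.012)][:,:2].astype(np.float32)*1000;print("floor",len(f),cv2.minAreaRect(f))
# tall things near: map
for n,x0,y0 in [("green",.458,-.28),("stand",p[0],p[1])]:
    d=np.linalg.norm(W[...,:2]-[x0,y0],axis=2)
    for r in(.05,.08,.1,.12,.15,.18):
        k=(d<r)&(W[...,2]>.05);
        if k.any(): print(n,r,W[k][np.argmax(W[k][:,2])].round(3))
E
```

```text
stand 627 [ 0.62272422 -0.23030154  3.41716918] 0.0021164389159627137 [[0.5804, -0.2423], [0.6641, -0.2591], [0.6429, -0.1841]]
disc r [0.06560952 0.09068184 0.09320639] [ 0.62109274 -0.22990121  0.09376092]
basket rim 370 ((643.6201782226562, -15.405075073242188), (114.09917449951172, 185.01222229003906), 43.01050567626953)
col ((643.4212646484375, -15.000694274902344), (114.44171905517578, 187.27764892578125), 43.08195495605469)
floor 1624 ((661.7682495117188, -19.683395385742188), (126.16413116455078, 198.9638671875), 43.21681213378906)
green 0.05 [ 0.457 -0.26   0.104]
green 0.08 [ 0.457 -0.26   0.104]
green 0.1 [ 0.432 -0.183  0.118]
green 0.12 [ 0.492 -0.395  0.609]
green 0.15 [ 0.577 -0.371  0.654]
green 0.18 [ 0.617 -0.361  0.674]
stand 0.12 [ 0.658 -0.345  0.604]
stand 0.15 [ 0.668 -0.348  0.7  ]
stand 0.18 [ 0.668 -0.348  0.7  ]
```

```bash
cat >> h.py <<'E'
def Q(a): a=np.deg2rad(a); return [float(np.cos(a/2)),float(np.sin(a/2)),0.,0.]
def ori(deg,p):
    # choose half turn with smallest |j6|
    o=[]
    for a in(deg,deg+180,deg-180):
        j=inverse_kinematics(list(p),Q(a))
        if j is not None:o.append((abs(j[5]),a,j))
    return min(o,key=lambda t:t[0])
E
python3 - <<'E'
from h import *
c=capture("top");W=cloud(c)
for n in["squeeze_bottle","green_cap_spice"]:
    s=silhouettes("top",n)[0]["region"]
    P=W[s];P=P[~np.isnan(P[:,0])]
    for a,b in((.0,.02),(.02,.04),(.04,.06),(.06,.076),(.076,.09),(.09,.112),(.112,.13)):
        k=P[(P[:,2]>=a)&(P[:,2]<b)]
        if len(k)>3: print(n,a,len(k),k[:,:2].min(0).round(4),k[:,:2].max(0).round(4),((k[:,:2].min(0)+k[:,:2].max(0))/2).round(4), (fitcircle(k[:,:2])[0].round(4),fitcircle(k[:,:2])[1].round(4)))
u=W[...,2];print("pan",np.nanmax(W[110:210,75:170,2]), W[160,120],W[152,200])
for nm,p,a in[("relish",(.481,.015,.05),43),("A",(.618,.012,.05),43),("B",(.669,-.042,.05),43),("hoopL",(.6429,-.1841,.06),15.8),("hoopR",(.6641,-.2591,.06),15.8),("wide",(.5804,-.2423,.08),15.8),("green",(.458,-.28,.05),15.8)]:
    for z in(p[2],.24):
        r=ori(a,(p[0],p[1],z));print(nm,z,r[1],np.round(r[2],2))
E
```

```text
squeeze_bottle 0.0 23 [ 0.4011 -0.2085] [ 0.46   -0.1481] [ 0.4305 -0.1783] (array([ 0.4293, -0.1856]), np.float64(0.0366))
squeeze_bottle 0.02 31 [ 0.3998 -0.1836] [ 0.4463 -0.1491] [ 0.4231 -0.1663] (array([ 0.4273, -0.1772]), np.float64(0.0281))
squeeze_bottle 0.04 39 [ 0.3994 -0.1874] [ 0.4494 -0.1495] [ 0.4244 -0.1685] (array([ 0.4279, -0.1782]), np.float64(0.0281))
squeeze_bottle 0.06 67 [ 0.4011 -0.205 ] [ 0.4559 -0.1511] [ 0.4285 -0.178 ] (array([ 0.4283, -0.179 ]), np.float64(0.0266))
squeeze_bottle 0.076 164 [ 0.4034 -0.2036] [ 0.4523 -0.1536] [ 0.4278 -0.1786] (array([ 0.4285, -0.1795]), np.float64(0.021))
squeeze_bottle 0.09 98 [ 0.4106 -0.1937] [ 0.4456 -0.1648] [ 0.4281 -0.1792] (array([ 0.4291, -0.1791]), np.float64(0.0114))
squeeze_bottle 0.112 9 [ 0.4271 -0.1855] [ 0.4329 -0.1786] [ 0.43   -0.1821] (array([ 0.43  , -0.1817]), np.float64(0.003))
green_cap_spice 0.0 23 [ 0.4351 -0.2739] [ 0.4702 -0.2583] [ 0.4527 -0.2661] (array([ 0.4625, -0.2919]), np.float64(0.0332))
green_cap_spice 0.02 33 [ 0.4332 -0.2754] [ 0.4736 -0.2576] [ 0.4534 -0.2665] (array([ 0.4617, -0.291
[... 651 characters left out ...]
  1.94 -0.    0.77 -0.86]
relish 0.24 43 [-0.11  0.17  1.73 -0.    1.24 -0.86]
A 0.05 43 [-0.09  0.57  1.63 -0.    0.93 -0.84]
A 0.24 43 [-0.09  0.37  1.45 -0.    1.32 -0.84]
B 0.05 43 [-0.17  0.63  1.51 -0.    1.   -0.92]
B 0.24 43 [-0.17  0.45  1.32 -0.    1.37 -0.92]
hoopL 0.06 15.8 [-0.38  0.62  1.5  -0.    1.02 -0.66]
hoopL 0.24 15.8 [-0.38  0.44  1.33 -0.    1.37 -0.66]
hoopR 0.06 15.8 [-0.47  0.67  1.39 -0.    1.08 -0.74]
hoopR 0.24 15.8 [-0.47  0.51  1.22 -0.    1.41 -0.74]
wide 0.08 15.8 [-0.51  0.55  1.59 -0.    1.01 -0.78]
wide 0.24 15.8 [-0.51  0.39  1.42 -0.    1.33 -0.78]
green 0.05 15.8 [-0.68  0.49  1.82 -0.    0.83 -0.95]
green 0.24 15.8 [-0.68  0.25  1.62 -0.    1.27 -0.95]
```

```bash
cat >> h.py <<'E'
ZT=.25
def f(): return np.round(current_force(),1)
def pick(x,y,z,deg,opening):
    a=ori(deg,(x,y,ZT))[1]; move_ptp([x,y,ZT],Q(a)); move_gripper(opening)
    servo_line([x,y,z+.03],rate=.25); servo_line([x,y,z],rate=.08); move_gripper(0.0)
    print("pick gap",current_finger_gap(),"t",current_clock())
    servo_line([x,y,z+.02],rate=.08);servo_line([x,y,ZT],rate=.2); print("lifted gap",current_finger_gap(),f())
def place(x,y,z,deg,opening,cont=6):
    a=ori(deg,(x,y,ZT))[1]; move_ptp([x,y,ZT],Q(a)); print("pos",np.round(current_position(),4),f())
    servo_line([x,y,z+.02],rate=.2); sleep(.2)
    hit=servo_line([x,y,z-.006],rate=.025,contact_N=cont); print("hit",hit,"dz",round(current_position()[2]-z,4),f())
    move_gripper(opening); p=current_position(); print("rel gap",current_finger_gap())
    servo_line([p[0],p[1],z+.05],rate=.06);servo_line([p[0],p[1],ZT],rate=.25); print("t",current_clock())
def snap(nm,x0,x1,y0,y1,cam="top"):
    c=capture(cam);im=c["image"][y0:y1,x0:x1];k=min(800/(x1-x0),600/(y1-y0));cv2.imwrite(f"pics/{nm}.png",cv2.resize(im,None,fx=k,fy=k,interpolation=cv2.INTER_CUBIC));return c
E
python3 - <<'E'
from h import *
servo_line([.272,.534,.32],rate=.2)
pick(.481,.015,.049,43,.078)
snap("a1",270,480,90,290)
E
```

```text
pick gap 0.055247699669537985 t 5.8667
lifted gap 0.055187488928420424 [-0.1 -0.1 -1.3]
```

View pics/a1.png

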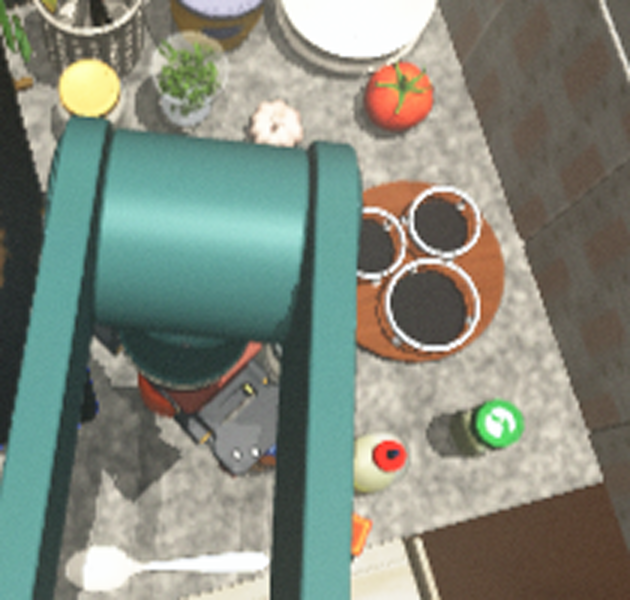

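The arm covers the left half of the picture. The gap (55 mm) fits the relish jar, so it is held. Next I place it.

```bash
python3 - <<'E'
from h import *
place(.6687,-.0422,.053,43,.066)
pick(.4285,-.1793,.053,31,.078)
c=snap("a2",230,480,90,290)
E
```

```text
pos [ 0.6671 -0.0417  0.2488] [-1.1  0.3 -2. ]
hit True dz 0.0004 [-0.2  1.2  4.3]
rel gap 0.06631044258840321
t 12.2917
pick gap 0.05383179947572162 t 15.6333
lifted gap 0.05326299789372821 [ 0.7  0.6 -3.4]
```

View pics/a2.png

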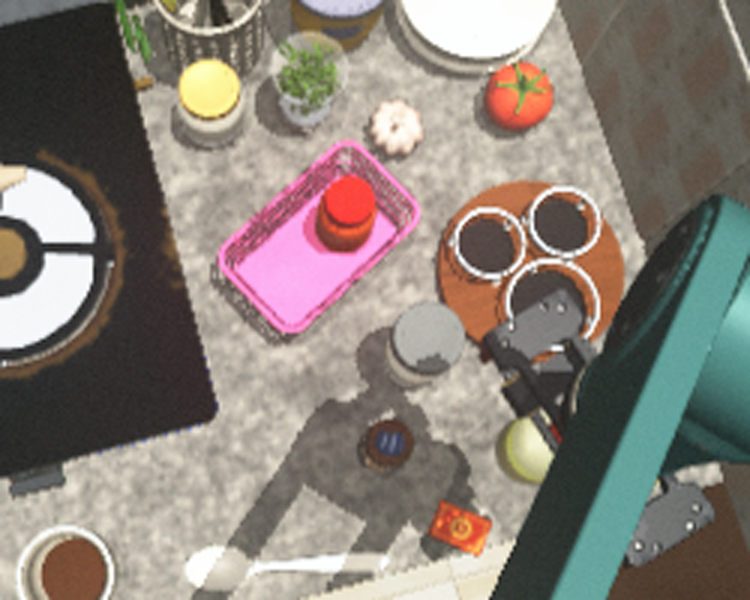

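Relish stands upright at (347,215) in the basket and the bottle is held. Next I place the bottle.

```bash
python3 - <<'E'
from h import *
place(.6183,.0119,.057,43,.066)
move_ptp([.45,-.3,.25],Q(ori(15.8,(.45,-.3,.25))[1]))
c=snap("a3",230,480,90,290);W=cloud(c)
for n in("relish_jar","squeeze_bottle"):
    for s in silhouettes("top",n)[:1]:
        P=W[s["region"]];P=P[~np.isnan(P[:,0])]
        for a,b in((.04,.06),(.06,.08),(.08,.1),(.1,.116),(.116,.14)):
            k=P[(P[:,2]>=a)&(P[:,2]<b)]
            if len(k)>5:print(n,a,len(k),fitcircle(k[:,:2]),k[:,2].max())
c=snap("a3s",300,480,130,260,"scene")
E
```

```text
pos [0.6174 0.0109 0.2495] [-0.2 -0.5 -2.7]
hit True dz 0.0003 [-0.2 -0.4  3.2]
rel gap 0.06597796410812638
t 22.2917
relish_jar 0.04 36 (array([ 0.66845967, -0.04223743]), np.float64(0.02796432202754966)) 0.059688112312781844
relish_jar 0.06 87 (array([ 0.66850318, -0.04222689]), np.float64(0.025528000858483557)) 0.07927220215686828
relish_jar 0.08 211 (array([ 0.66735102, -0.04186125]), np.float64(0.0170456879341281)) 0.09999117128489544
relish_jar 0.1 14 (array([ 0.66517081, -0.04076282]), np.float64(0.016178549031938164)) 0.10343207555109972
squeeze_bottle 0.04 31 (array([0.61638435, 0.01267209]), np.float64(0.027925662432380226)) 0.05939648690218919
squeeze_bottle 0.06 63 (array([0.61685829, 0.01194721]), np.float64(0.026489788213286295)) 0.07972712898262509
squeeze_bottle 0.08 158 (array([0.61725985, 0.01152246]), np.float64(0.020274660317969113)) 0.09851076521398677
squeeze_bottle 0.1 74 (array([0.61859387, 0.01012252]), np.float64(0.010545708089616428)) 0.11559764274132266
squeeze_bottle 0.116 8 (array([0.61949174, 0.00933021]), np.float64(0.002896459289970735)) 0.12649264963159382
```

View pics/a3.png

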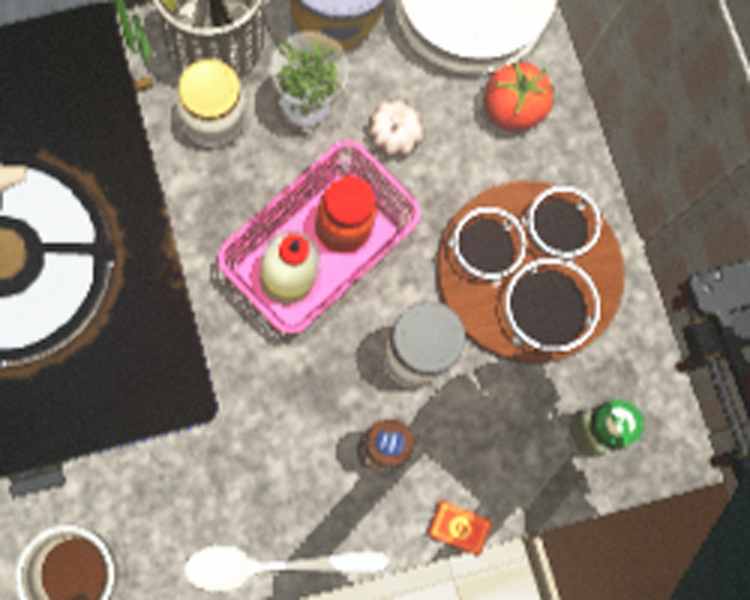

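View pics/a3s.png

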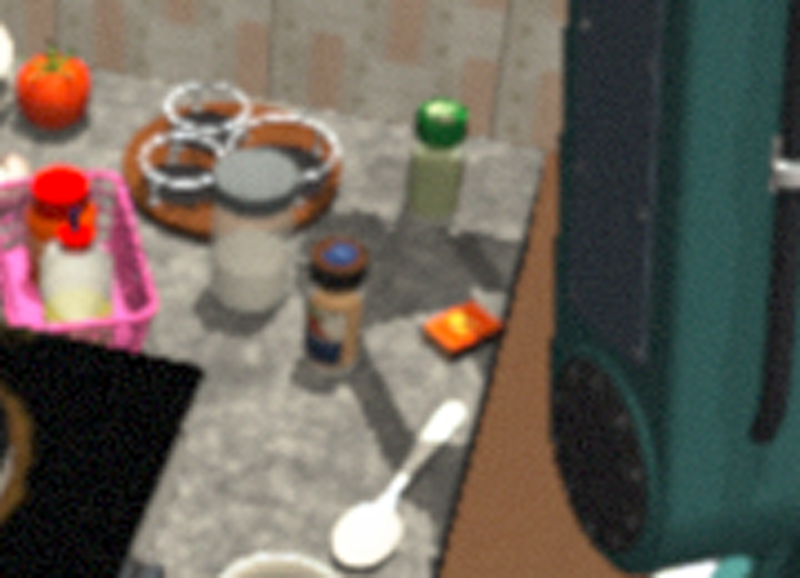

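Both stand in the basket, at (347,215) and (290,268). Next is the green jar's yaw, from both cameras' depth.

```bash
python3 - <<'E'
from h import *
from scipy.optimize import least_squares
A=[]
for n in("top","scene"):
    c=capture(n);W=cloud(c)
    m=(np.linalg.norm(W[...,:2]-[.457,-.280],axis=2)<.034)&(W[...,2]>.012)&(W[...,2]<.068)
    P=W[m];print(n,len(P));
    if n=="scene":print(np.round(P[::6]*1000).tolist())
    A.append(P[:,:2])
def res(p,P):
    c,s=np.cos(p[2]),np.sin(p[2]);q=(P-p[:2])@np.array([[c,-s],[s,c]])
    r=.0095;d=np.abs(q)-(.0215-r);o=np.linalg.norm(np.maximum(d,0),axis=1)+np.minimum(d.max(1),0)-r
    return o
for nm,P in(("top",A[0]),("scene",A[1]),("both",np.vstack(A))):
    if len(P)<10: continue
    rs=[least_squares(res,[.457,-.28,a],args=(P,),loss="soft_l1",f_scale=.0015) for a in np.arange(0,1.57,.2)]
    for r in sorted(rs,key=lambda r:r.cost)[::3]: print(nm,r.cost*1e6,r.x[:2].round(4),np.rad2deg(r.x[2])%90)
E
```

```text
top 95
scene 150
[[444.0, -303.0, 55.0], [466.0, -256.0, 63.0], [470.0, -258.0, 56.0], [450.0, -265.0, 59.0], [477.0, -265.0, 44.0], [450.0, -257.0, 59.0], [433.0, -272.0, 57.0], [455.0, -261.0, 50.0], [436.0, -271.0, 52.0], [458.0, -261.0, 45.0], [438.0, -266.0, 50.0], [456.0, -248.0, 50.0], [442.0, -269.0, 42.0], [463.0, -255.0, 37.0], [442.0, -260.0, 43.0], [464.0, -260.0, 29.0], [445.0, -269.0, 31.0], [462.0, -256.0, 28.0], [441.0, -262.0, 33.0], [461.0, -255.0, 24.0], [442.0, -263.0, 27.0], [462.0, -258.0, 17.0], [443.0, -268.0, 19.0], [458.0, -259.0, 14.0], [438.0, -267.0, 17.0]]
top 35.69191342107908 [ 0.4585 -0.2822] 20.088781279342136
top 35.69191343992563 [ 0.4585 -0.2822] 20.08885296204657
top 35.69191347424335 [ 0.4585 -0.2822] 20.087653208664726
scene 316.50382860576127 [ 0.4584 -0.2804] 16.03341935744181
scene 316.5038287409823 [ 0.4584 -0.2804] 16.02766338314662
scene 316.5038291856283 [ 0.4584 -0.2804] 16.03390974952221
both 389.1379161616275 [ 0.4584 -0.2814] 18.286207775774457
both 389.1379164473599 [ 0.4584 -0.2814] 18.285960111814532
both 389.13791674707926 [ 0.4584 -0.2814] 18.285740617757412
```

```bash
python3 - <<'E'
from h import *
move_ptp([.5,-.1,.25],Q(ori(15.8,(.5,-.1,.25))[1]))
t=np.array(current_position());j=current_joint_pos();a=j[0];print(t,np.round(j,2))
L=[]
for n in("top","scene"):
    c=snap("b1"+n,0,640,0,400,n);W=cloud(c).reshape(-1,3);W=W[~np.isnan(W[:,0])]
    d=W-t;r=d[:,0]*np.cos(a)+d[:,1]*np.sin(a);s=-d[:,0]*np.sin(a)+d[:,1]*np.cos(a)
    k=(np.abs(r)<.2)&(np.abs(s)<.2)&(W[:,2]>.3)
    for z0 in np.arange(.3,.8,.04):
        q=k&(W[:,2]>=z0)&(W[:,2]<z0+.04)
        if q.sum()>5:print(n,round(z0,2),q.sum(),"radial",r[q].min().round(3),r[q].max().round(3),"side",s[q].min().round(3),s[q].max().round(3))
# wall plane from top
c=capture("top");W=cloud(c).reshape(-1,3);k=(W[:,0]>.3)&(W[:,0]<.85)&(W[:,1]<-.3)&(W[:,1]>-.5)&(W[:,2]>.1)&(W[:,2]<.8)
P=W[k]
for z in(.1,.25,.4,.55,.7):
    p=P[np.abs(P[:,2]-z)<.03]
    if len(p)>20:print("wall",z,len(p),np.polyfit(p[:,0],p[:,1],1).round(4),p[:,0].min(),p[:,0].max(), [ (x,round(p[np.abs(p[:,0]-x)<.02][:,1].max(),3)) for x in(.45,.55,.65,.75) if (np.abs(p[:,0]-x)<.02).any()])
E
```

```text
[ 0.50016598 -0.1007361   0.25009876] [-0.33  0.2   1.66 -0.    1.27 -0.61]
top 0.3 24 radial -0.082 0.2 side -0.2 0.07
top 0.34 1126 radial -0.089 0.2 side -0.2 0.075
top 0.38 175 radial -0.05 0.2 side -0.2 0.011
top 0.42 115 radial -0.048 0.2 side -0.2 0.016
top 0.46 208 radial -0.04 0.2 side -0.2 0.021
top 0.5 229 radial -0.038 0.2 side -0.2 0.026
top 0.54 242 radial -0.038 0.2 side -0.2 0.029
top 0.58 420 radial -0.108 0.2 side -0.2 0.065
top 0.62 2683 radial -0.2 0.044 side -0.058 0.066
top 0.66 7509 radial -0.199 0.035 side -0.06 0.065
top 0.7 7277 radial -0.2 -0.072 side -0.059 0.06
top 0.74 392 radial -0.2 -0.194 side -0.029 0.032
scene 0.3 137 radial -0.082 0.068 side -0.044 0.075
scene 0.34 905 radial -0.09 0.089 side -0.07 0.078
scene 0.38 251 radial -0.051 0.008 side -0.047 0.038
scene 0.42 332 radial -0.043 0.031 side -0.04 0.041
scene 0.46 379 radial -0.041 0.027 side -0.022 0.043
scene 0.5 417 radial -0.04 0.032 side -0.024 0.043
scene 0.54 393 radial -0.04 0.025 side -0.023 0.043
scene 0.58 344 radial -0.109 0.042 side 0.001 0.07
scene 0.62 1041 radial -0.2 0.048 side
[... 187 characters left out ...]
45, np.float64(-0.396)), (0.75, np.float64(-0.313))]
wall 0.25 2655 [ 0.2678 -0.5214] 0.3002679940880205 0.8299419773490752 [(0.45, np.float64(-0.395)), (0.55, np.float64(-0.368)), (0.65, np.float64(-0.342)), (0.75, np.float64(-0.315))]
wall 0.4 5452 [ 0.2675 -0.5212] 0.30005834750403915 0.8308566989459528 [(0.45, np.float64(-0.394)), (0.55, np.float64(-0.368)), (0.65, np.float64(-0.342)), (0.75, np.float64(-0.314))]
wall 0.55 8813 [ 0.267  -0.5205] 0.3046804686451292 0.819702329400379 [(0.45, np.float64(-0.393)), (0.55, np.float64(-0.367)), (0.65, np.float64(-0.34)), (0.75, np.float64(-0.313))]
wall 0.7 906 [ 0.2628 -0.5246] 0.6075204147346199 0.6951602827153124 [(0.65, np.float64(-0.346))]
```

View pics/b1scene.png

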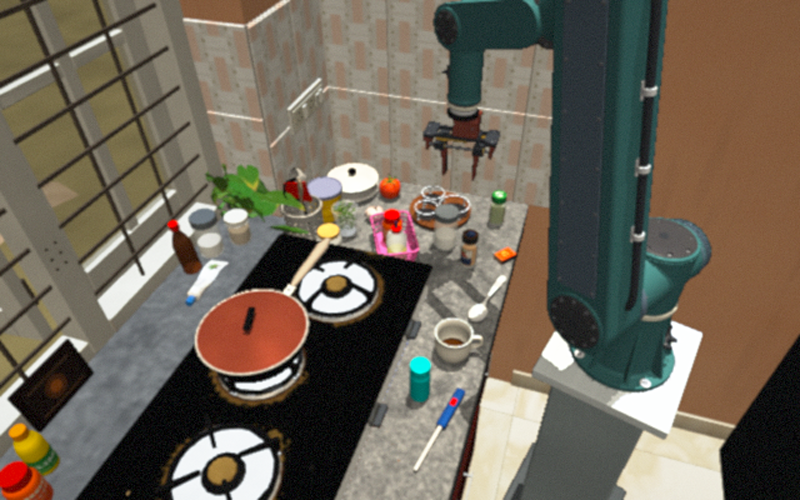

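View pics/b1top.png

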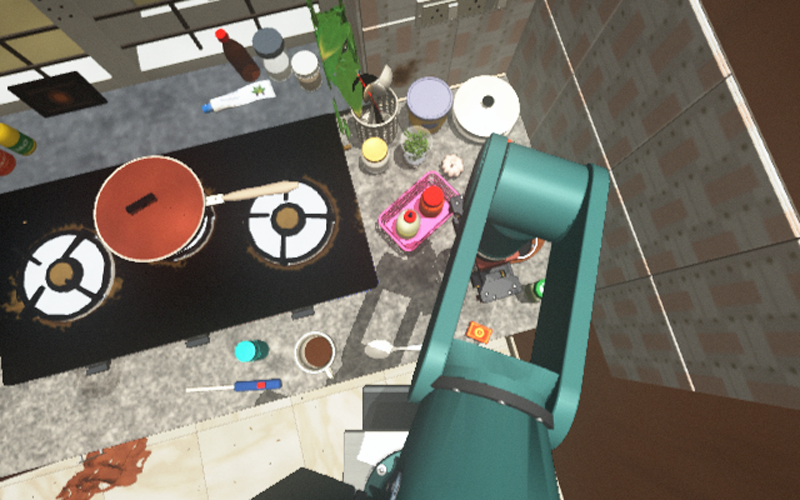

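Two things shape the next steps. The wall is only 81 mm from the far slim hoop, so a vertical tool would put the wrist on the tiles. I'll grip the round dark jar with the tool tilted about the jaw axis, which keeps the jar upright and leans the wrist away from the wall.

```bash
cat >> h.py <<'E'
from scipy.spatial.transform import Rotation as Rot
def QT(psi,th):
    # jaw axis angle psi (deg, in (-90,90)); tool top leans th deg toward psi+90
    a=np.deg2rad(psi);ax=np.array([np.cos(a),np.sin(a),0])
    r=Rot.from_rotvec(-ax*np.deg2rad(th))*Rot.from_quat(Q(psi))
    return r
def tilt(psi,th):
    r=QT(psi,th); return r.as_quat().tolist(), -r.as_matrix()[:,2]
E
python3 - <<'E'
from h import *
wn=np.array([.267,-1])/np.hypot(.267,1)
for th in(0,6,8,10):
    q,up=tilt(15,th);print(th,up.round(3))
    for nm,x,y,z in(("dark",.441,-.0735,.052),("dark",.441,-.0735,.25),("hoopR",.6641,-.2591,.068),("hoopR",.6641,-.2591,.25)):
        p=np.array([x,y,z]);j=inverse_kinematics(p.tolist(),q)
        if j is None: print(nm,None);continue
        w=p+.40*up; d0=(wn@w[:2]); wall=-(-.5205)/np.hypot(.267,1)
        a=j[0]; e=.066*abs(wn@[-np.sin(a),np.cos(a)])+.048*abs(wn@[np.cos(a),np.sin(a)])
        print(nm,z,np.round(j,2),"clear",round(wall-d0-e,3))
E
```

```text
0 [-0. -0.  1.]
dark 0.052 [-0.32  0.39  2.01 -0.    0.73 -0.58] clear 0.237
dark 0.25 [-0.32  0.11  1.78 -0.    1.25 -0.58] clear 0.237
hoopR 0.068 [-0.47  0.66  1.39 -0.    1.09 -0.73] clear 0.0
hoopR 0.25 [-0.47  0.5   1.2  -0.    1.43 -0.73] clear 0.0
6 [-0.027  0.101  0.995]
dark 0.052 [-0.24  0.38  2.05 -0.15  0.67 -0.39] clear 0.279
dark 0.25 [-0.24  0.09  1.81 -0.1   1.19 -0.47] clear 0.279
hoopR 0.068 [-0.43  0.64  1.45 -0.1   0.99 -0.64] clear 0.042
hoopR 0.25 [-0.43  0.47  1.26 -0.08  1.34 -0.67] clear 0.042
8 [-0.036  0.134  0.99 ]
dark 0.052 [-0.21  0.38  2.06 -0.21  0.65 -0.31] clear 0.293
dark 0.25 [-0.21  0.08  1.82 -0.13  1.18 -0.43] clear 0.293
hoopR 0.068 [-0.41  0.63  1.47 -0.13  0.96 -0.6 ] clear 0.055
hoopR 0.25 [-0.41  0.46  1.29 -0.11  1.31 -0.65] clear 0.055
10 [-0.045  0.168  0.985]
dark 0.052 [-0.19  0.38  2.07 -0.27  0.63 -0.24] clear 0.307
dark 0.25 [-0.19  0.08  1.83 -0.17  1.16 -0.38] clear 0.307
hoopR 0.068 [-0.4   0.62  1.48 -0.17  0.93 -0.56] clear 0.069
hoopR 0.25 [-0.4   0.45  1.31 -0.14  1.28 -0.62] clear 0.069
```

```bash
python3 - <<'E'
from h import *
q,up=tilt(15,7); off=-.012*up[:2]
x,y=np.array([.441,-.0735])+off
L=lambda x,y,z,**k:servo_line([float(x),float(y),z],q,**k)
move_ptp([x,y,.25],q);move_gripper(.066)
L(x,y,.08,rate=.25);L(x,y,.053,rate=.08);move_gripper(0.);print("gap",current_finger_gap(),current_clock())
L(x,y,.07,rate=.08);L(x,y,.25,rate=.2);print(current_finger_gap(),f())
c=snap("d1",200,520,50,300);snap("d1s",330,560,0,210,"scene")
E
```

```text
gap 0.04290561095584722 27.2917
0.04328214383150516 [ 0.3  0.7 -0.5]
```

View pics/d1s.png

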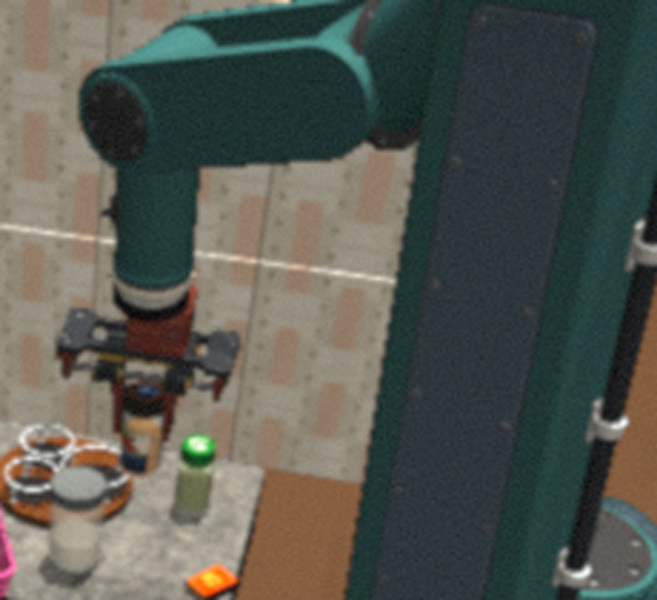

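The dark jar hangs upright between the pads at (140,430) in the scene crop. Next I place it in the far slim hoop.

```bash
python3 - <<'E'
from h import *
q,up=tilt(15,7); off=-.012*up[:2]
x,y=np.array([.6633,-.2562])+off;z=.069
L=lambda x,y,z,**k:servo_line([float(x),float(y),z],q,**k)
move_ptp([x,y,.25],q);print(np.round(current_position(),4),[x,y],f())
print(L(x,y,z+.035,rate=.12,contact_N=12));sleep(.2);p=current_position();print(np.round(p,4))
print(L(x,y,z-.006,rate=.025,contact_N=6),"dz",current_position()[2]-z,f())
E
```

```text
[ 0.6628 -0.2566  0.2496] [np.float64(0.6636785052850487), np.float64(-0.25761260095473504)] [-0.3  0.5  0.3]
False
[ 0.6641 -0.2578  0.1048]
True dz 0.00030296593820193507 [-0.5  0.7  5.5]
```

```bash
python3 - <<'E'
from h import *
q,up=tilt(15,7)
p=current_position()
move_gripper(.06);print(current_finger_gap())
servo_line([p[0],p[1],.13],q,rate=.06);servo_line([p[0],p[1],.25],q,rate=.2)
pick(.4583,-.2810,.050,18.5,.066)
c=snap("d2",270,480,90,290);W=cloud(c)
m=(np.linalg.norm(W[...,:2]-[.6633,-.2562],axis=2)<.05)&(W[...,2]>.1)&(W[...,2]<.14);k=W[m];print(len(k),k.min(0),k.max(0))
snap("d2s",330,560,0,210,"scene")
E
```

```text
0.05964950707689307
pick gap 0.04318645737920188 t 38.175
lifted gap 0.04327940459859408 [ 0.5 -0.3 -1.7]
228 [ 0.64116567 -0.27630313  0.10037661] [ 0.68300855 -0.23411907  0.12591363]
```

View pics/d2.png

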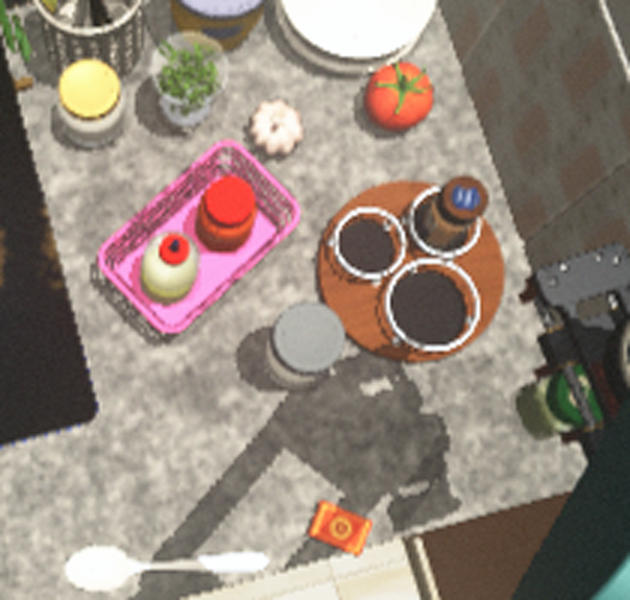

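View pics/d2s.png

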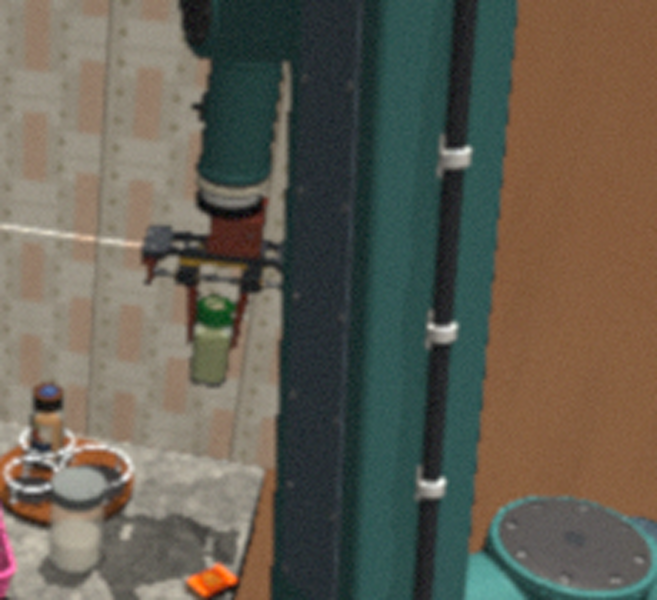

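Dark jar is in the far hoop at (465,200) and the green jar is held. Next: green into the near slim hoop, then pick the salt.

```bash
python3 - <<'E'
from h import *
place(.6429,-.1841,.066,15.8,.056)
pick(.533,-.1085,.066,15.8,.088)
c=snap("e1",270,480,90,290);W=cloud(c)
snap("e1s",330,560,0,210,"scene")
E
```

```text
pos [ 0.6417 -0.1846  0.2493] [-0.  -0.5 -1. ]
hit True dz 0.0001 [-0.7  0.2  5. ]
rel gap 0.05635801402974316
t 44.6083
pick gap 0.0640724858034719 t 47.6667
lifted gap 0.06395062515008304 [-0.3 -0.8 -1.6]
```

View pics/e1.png

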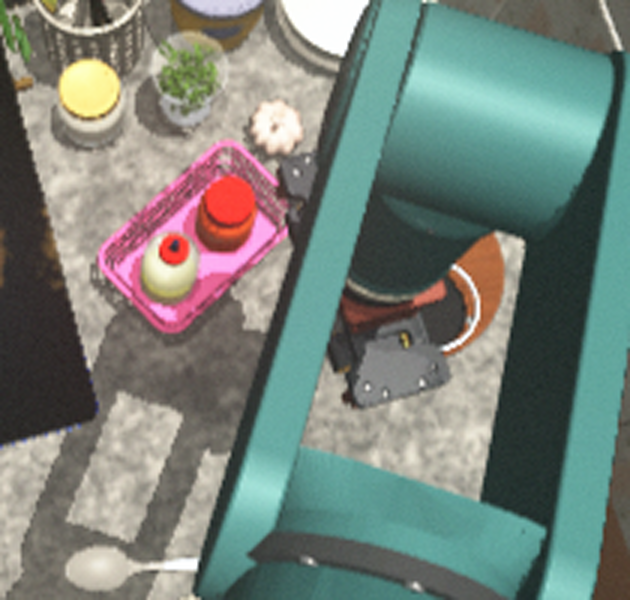

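View pics/e1s.png

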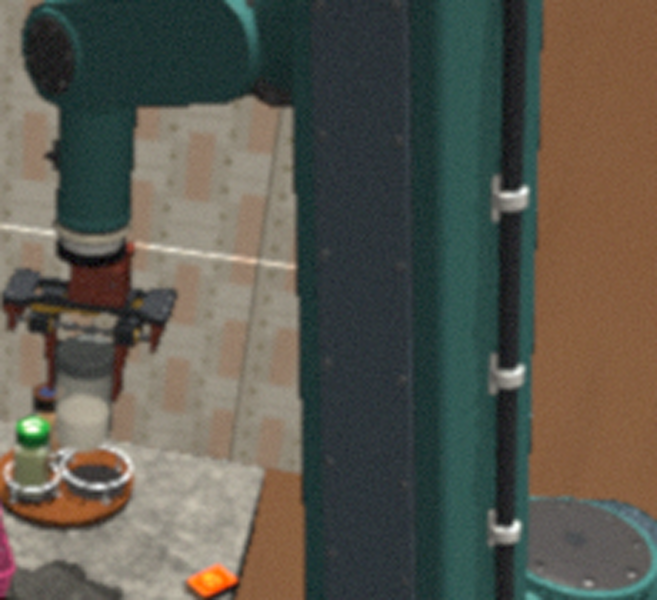

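Green sits in its hoop at (33,455) in the scene crop and the salt is held. Next I place it in the wide hoop.

```bash
python3 - <<'E'
from h import *
place(.5804,-.2423,.082,15.8,.080)
move_ptp([.42,.25,.3],Q(ori(63,(.42,.25,.3))[1]))
c=snap("g1",270,480,90,290);W=cloud(c)
for n in["green_cap_spice","dark_cap_spice","salt_jar","relish_jar","squeeze_bottle","matchbox","garlic","herb_cup"]:
    for s in silhouettes("top",n)[:2]:
        P=W[s["region"]];P=P[~np.isnan(P[:,0])]
        zt=np.percentile(P[:,2],97);T=P[P[:,2]>zt-.012];B=P[(P[:,2]>.045)&(P[:,2]<.08)]
        print(n,round(s["conf"],2),np.round(s["xy"]),round(zt,3),((T.min(0)+T.max(0))/2).round(3),fitcircle(B[:,:2])[0].round(3) if len(B)>8 else "")
snap("g1s",300,480,130,260,"scene");print(current_clock(),current_position())
E
```

```text
pos [ 0.5799 -0.2426  0.2487] [-0.2  0.5 -2.3]
hit True dz 0.0001 [-0.3 -0.9  4.8]
rel gap 0.0798519060164997
t 53.7
dark_cap_spice 0.62 [418. 164.] 0.123 [ 0.646 -0.253  0.124] [ 0.663 -0.256]
salt_jar 0.8 [419. 184.] 0.138 [ 0.581 -0.243  0.134] [ 0.581 -0.243]
relish_jar 0.84 [344. 161.] 0.1 [ 0.668 -0.042  0.096] [ 0.668 -0.043]
squeeze_bottle 0.6 [325. 180.] 0.109 [0.618 0.011 0.111] [0.617 0.012]
matchbox 0.67 [385. 265.] 0.018 [ 0.366 -0.149  0.014] 
garlic 0.6 [361. 134.] 0.05 [ 0.768 -0.096  0.047] [ 0.767 -0.098]
herb_cup 0.61 [332. 117.] 0.092 [ 0.806 -0.007  0.091] [ 0.807 -0.007]
56.0833 [0.42008372 0.24988647 0.29998404]
```

View pics/g1.png

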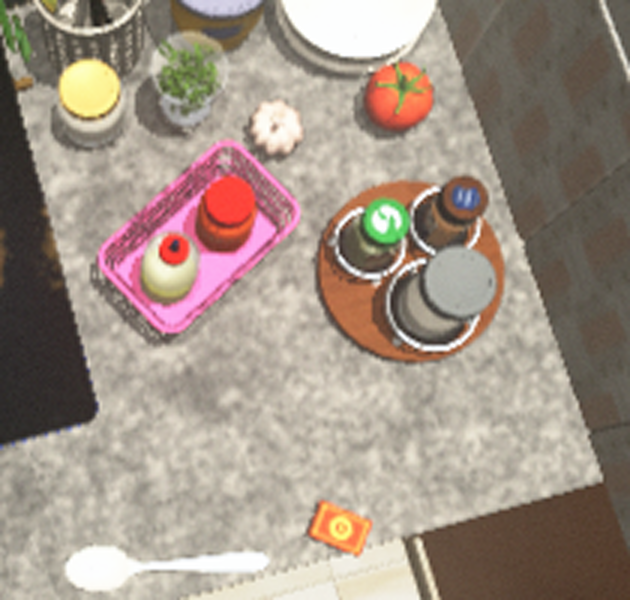

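View pics/g1s.png

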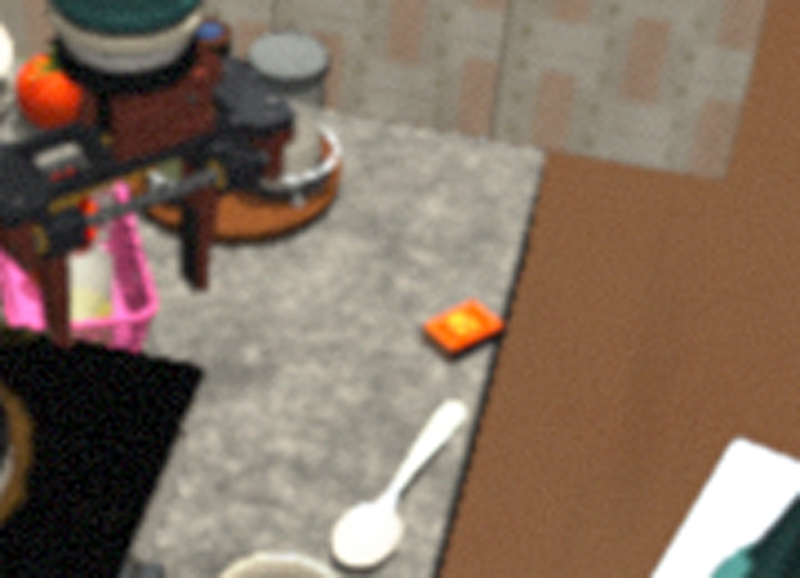

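All five are in place: the basket pair at (228,215) and (172,265), and the stand jars at (385,222), (465,200) and (460,283). The network missed the green jar, so I'll check its height from depth and then hand in.

```bash
python3 - <<'E'
from h import *
c=capture("top");W=cloud(c);d=np.linalg.norm(W[...,:2]-[.6429,-.1841],axis=2)
T=W[(d<.035)&(W[...,2]>.106)];B=W[(d<.03)&(W[...,2]>.05)&(W[...,2]<.08)]
print(np.percentile(T[:,2],95),(T.min(0)+T.max(0))/2,fitcircle(B[:,:2]))
print(np.abs(current_qvel()).max(),current_clock()); close_job()
E
```

```text
0.11862665786891705 [ 0.64238196 -0.18364265  0.11369257] (array([ 0.64113825, -0.18388118]), np.float64(0.02225685744853122))
0.0032628423100848113 56.1333
the job is handed in; nothing more can be done
```

The job is done and handed in at about 56 s on the robot's clock, well inside the 131 s limit. The relish jar and then the squeeze bottle went into the pink basket. After those came the dark-cap and green-cap jars in the slim hoops and the salt jar in the wide hoop. The dark jar went into the hoop nearest the wall with the gripper tilted 7° to keep the wrist off the tiles; the jar itself stayed upright.

**Seating:** Each jar touched down within 0.5 mm of the expected floor height before I let go. Top heights and positions in the last picture agree with everything standing upright on its floor. The squeeze bottle still has its own lean of about 4°.

**Bystanders:** The matchbox, garlic and herbs measure within about 2 mm of where they started. The turquoise look-alike was not touched.

**Checks that failed or disagreed:**
- The network missed the green jar in the last picture. I checked it from depth instead: top at about 119 mm against 116 mm expected, and centred in its hoop.
- The network's dark-cap outline included part of something else, so its cap position was off. The jar's body fits the hoop, at (0.663, -0.256).
- The arm partly hid the basket and stand in the last scene picture, so the final check rests on the top camera.

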